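# Set the long gauge in the corner pocket of the portioning board

## Robot

A 6-joint arm with a two-finger parallel gripper is mounted at the origin on a cart in front of the work surface, level with it; the furniture and walls round the work are solid. World frame = base frame: x ahead of the robot, y to its left, z up, the work surface at z = 0. Lengths are in m, angles in rad, forces in N, time in s.
With the tool pointing down it reaches from about 0.35 to 0.975 m from the base axis. Payload 7.1 kg.
Tool frame: the origin (TCP) lies midway between the tips of the shut fingers; the grasp point (between the pads) lies 19 mm behind it; z points along the fingers, x is the direction in which the jaws open and shut, and the axes are right-handed (so a half turn about z gives the same grasp; the last joint's range is limited). The gripper opens to 88 mm and grips with 3 to 60 N. Pads are 20 mm wide; open, the fingers measure 115 mm over their backs; the gripper's body (75 mm by 178 mm) begins 61 mm behind the grasp point.
Start: joints at [1.084, 0.423, 1.63, -0, 1.089, -0.019], TCP at [0.282, 0.558, 0.223] pointing down, gripper open.
Joint ranges: [-3, 3], [-0.9, 2.11], [0.09, 2.58], [-1.31, 4.45], [0.11, 2.69], [-2.54, 2.54]. Speed limits (rad/s): [2.39, 2.39, 3.01, 3.14, 3.14, 3.14].

## Interface

Orientations are given as a unit quaternion [w, x, y, z].
In Python, from station import move_pose, movel, movej, command_gripper, wait, inverse_kinematics, read_camera, camera_info, MotionError, job_done, get_time, get_joint_pos, get_qvel, get_effort, get_tcp_pos, get_ee_rot, get_ft_force, get_ft_torque, get_grip_width gives the robot as it stands. Calls block until the motion is done:
- move_pose(position, orientation): joint-space move of the TCP to a pose.
- movel(position, frame=None, v=0.15, until_force=None): straight line of the TCP; frame=None keeps the orientation; v is the mean speed in m/s. With until_force (N) it stops when the force on the tool has changed by that much, and returns True; else False.
- movej(angles): joint-space move.
- command_gripper(opening): opening from 0.0 (shut) to 1.0 (fully open); the grip force is fixed at half the most; returns when the fingers have stopped.
- wait(seconds).
- inverse_kinematics(position, orientation): joint angles nearest the present ones, or None.
- read_camera(name): name is "side" or "top"; returns the picture (400x640x3 uint8, red, green, blue); there is no depth.
- camera_info(name): a dict with "intrinsics" (3x3 intrinsics, pixels), "T" (4x4, takes a point from camera to world coordinates). Camera axes: x right, y up, looking along -z (the intrinsics and any distortion apply to the point x, -y, -z); pixel columns grow to the right and rows downward; lengths in m; the calibration is good to about 2 mm. A picture is of the moment at which its call begins. camera_info takes no time and is no camera call.
A pose or a line that the arm cannot do raises MotionError and nothing moves.
- job_done(): hands the job in, once; it reports no verdict.
Readings, each from a call of its own:
- get_time(): time.
- get_joint_pos(): joint angles.
- get_qvel(): joint speeds.
- get_effort(): joint torques, N m.
- get_tcp_pos(): TCP position.
- get_ee_rot(): TCP orientation.
- get_ft_force(): force on the tool from outside, world axes, zero at the start.
- get_ft_torque(): the same for the moment, N m.
- get_grip_width(): opening from 0.0 (shut) to 1.0 (fully open).
Only numpy, scipy, OpenCV 4.12 (cv2) and the standard library are available. Lean on these libraries where they do the work, as an engineer would, in place of code of your own. Each camera call takes 0.05 s, during which the arm holds its last target. There are 200 camera calls.

## Task

Set up the portioning board with the longer of the two stepped metal gauges: push it back flat against the fence, slide it along the fence into the covered corner pocket until it is fully home against the end stop, then swing the keeper fully shut behind its head. Only push with the fingertips; do not pinch or lift anything. Leave the shorter gauge, the spoon on the board and everything else where they are.

Things in the scene. Friction and masses are not known exactly. Their poses are not given: they have to be found in the camera images.
- board: White cutting board, 215 (x) x 370 (y) x 16 mm high, fixed. Origin: centre of its underside. Its x axis points away from the robot, across the board to the fence; y along the fence, towards the pocket. A bent steel fence is clamped on, with a corner pocket at its +y end and a keeper in front of the pocket's mouth.
- fence_mid (a point): Foot of the fence's face, on the board's top, at x = 95, y = 0 mm of the board; axes as the board's. The face is the plane x = 95 mm of the board, 32 mm high, from y = -165 to +150 mm (a narrow knife slot in its upper part only). At the +y end the steel turns forward as end stop: face at y = +150 mm, x 50 to 98 mm, 32 mm high.
- pocket_mouth (a point): Middle of the pocket's mouth on the board's top, x = 73.5, y = 125 mm of the board. The pocket lies between fence, end stop and a front cheek (inner face x = 52 mm, 3 mm thick, 21 mm high, y 125 to 153 mm, flaring forward to x = 46 mm at y = 117 mm). A cover plate 19 to 21 mm above the board spans it from y = 127 mm on, so a gauge can only slide in along the fence.
- pocket_home (a point): Point on the board's top, under the pocket's cover, 75 mm in x and 130 mm in y from the board's origin; axes as the board's. The long gauge is home when its origin is here and its axes are parallel to the board's.
- gauge_long: The longer loose gauge, an L-shaped dark metal block, about 85 g, 14 mm high. Origin: underside, centre of its square 40 x 40 mm head. A tail, 16 mm wide (x +4 to +20 mm), runs 40 mm on to -y (y -60 to -20 mm); its back, x = +20 mm, is one straight face for the fence. Starts on the board, axes within 0.3 rad of the board's. Centre of mass at x +3, y -11 mm.
- gauge_step (a point): Inner corner of the long gauge's step (gauge x = +4, y = -20 mm, half-way up, 7 mm over its underside): open to the front (-x) and to -y, it takes a fingertip that presses the tail to the fence and drives the head along. The tail's front face is x = +4 mm, the head's hind face y = -20 mm. Axes as the gauge's.
- gauge_short: The shorter gauge, the same with a tail of only 15 mm (overall 55 mm, against 80 mm); must stay where it lies. The two may start in either of two places on the board.
- keeper (a joint): Angle (rad) of the keeper, a flat steel turn button: 0 = fully shut, nose along the board's +x to the fence, close behind the head of a gauge that is home; larger = open. Starts 1.6 to 2.1, nose along the board's -y and a little forward. Nose swings counter-clockwise seen from above to shut. Range 0 to 2.5; friction holds it (0.04 N m, about 1 N at the nose).
- keeper_pivot (a point): The keeper's pivot axis at the board's top, x = 25, y = 103 mm of the board. The pivot has a round head, 22 mm diameter, up to 17 mm high.
- keeper_nose (a point): End of the keeper's nose, 51 mm from the pivot, on the bar's centre line, 6.5 mm above the board's top. The bar is 12 mm wide and 2 to 11 mm above the board's top; a thin thumb tab at the nose's end stands to 29 mm.
- spoon: Steel teaspoon, 137 x 28 x 13 mm, lying along the front edge of the board below the keeper; must stay. Origin at the centre of its underside, its x axis along it.
- dish: Blue small dish, 84 mm diameter, 24 mm high, on the worktop to the left of the board; must stay. Origin at the centre of its underside.
- jar_salt: Spice jar, 47 mm diameter, 97 mm high, behind the board; must stay. Origin at the centre of its underside.
- jar_pepper: Spice jar, 45 mm diameter, 108 mm high, behind the board; must stay. Origin at the centre of its underside.
- roll: Label roll standing on end, 72 mm diameter, 50 mm high, right of the board; must stay. Origin at the centre of its underside.
- marker: Marker pen, 135 x 16 x 18 mm, right of the board; must stay. Origin at the centre of its underside.
- bowl: Steel bowl, 124 mm diameter, 45 mm high, right of the board; must stay. Origin at the centre of its underside.
There are look-alikes about, which are no part of the job. What is shaped like the gauge_long but orange or purple is not meant.

How it is judged:
On the way, in this order (a step that is already met when the one before it is completed fails the run):
1. the long gauge lies flat against the fence, still outside the pocket (x of gauge_long in the frame of pocket_home above -0.004 m and y of gauge_long in the frame of pocket_home below -0.028 m and angle between the x axis of gauge_long and the x axis of board, either way round below 0.07 rad), for 0.1 s.
2. the long gauge has been slid along the fence into the pocket (its head within 6 mm of the end stop) (x of gauge_long in the frame of pocket_home above -0.004 m and y of gauge_long in the frame of pocket_home above -0.006 m and angle between the x axis of gauge_long and the x axis of board, either way round below 0.07 rad), for 0.1 s.
3. the keeper has been swung shut behind the gauge's head (value of joint keeper below 0.08 rad), for 0.1 s.
At the end, for the whole second after the job is handed in: The long gauge lies flat in the pocket, within 4 mm of the fence and of the end stop and parallel to the fence within 0.06 rad, at rest; the keeper is shut (joint below 0.08 rad) (x of gauge_long in the frame of pocket_home between -0.004 and 0.003 m and y of gauge_long in the frame of pocket_home between -0.004 and 0.003 m and z of gauge_long in the frame of pocket_home below 0.003 m and angle between the x axis of gauge_long and the x axis of board, either way round below 0.06 rad and value of joint keeper below 0.08 rad and linear speed of gauge_long below 0.01 m/s); the robot touches nothing.
It fails at once if the long gauge is lifted off the board or tipped up (z of gauge_long in the frame of pocket_home above 0.008 m or angle between gauge_long's own z axis and vertical above 0.2 rad).
It fails at once if the short gauge is moved more than 15 mm (distance of gauge_short from where it was at the start of the episode above 0.015 m).
It fails at once if the spoon is moved more than 15 mm (distance of spoon from where it was at the start of the episode above 0.015 m).
It fails at once if another bystander is moved more than 20 mm (distance of any of dish, jar_salt, jar_pepper, roll, marker, bowl from where it was at the start of the episode above 0.02 m).
It also fails if it takes over 64 s, if anything falls off the work surface, if the arm or the gripper's body presses on something with over 40 N, if the wrist force passes 120 N, or if a joint passes its speed limit or range.

## Working session

There is one attempt and no reset: what is moved stays moved. The work goes in short steps, each a Python script; the robot and the scene stay as the last script left them, time stands still between calls to the robot, and variables do not carry over. Pictures are saved under pics/ and viewed, about 8 in all and at most 12, crops included, and the job is handed in when it is done.

```bash
ls; mkdir -p pics; python3 - <<'E'
from station import *
import cv2,numpy as np
for n in("top","side"):
    im=read_camera(n); cv2.imwrite(f"pics/{n}0.png",im[:,:,::-1])
    c=camera_info(n); print({k:(np.round(v,4).tolist() if not isinstance(v,str) else v) for k,v in c.items()})
print(get_time(),get_tcp_pos(),get_ee_rot(),get_ft_force())
E
```

```text
pics
{'intrinsics': [[411.1074, 0.0, 327.0571], [0.0, 411.1074, 197.0876], [0.0, 0.0, 1.0]], 'T': [[0.0052, 0.9862, -0.1653, 0.3872], [-1.0, 0.0064, 0.0066, -0.0731], [0.0076, 0.1653, 0.9862, 1.266], [0.0, 0.0, 0.0, 1.0]]}
{'intrinsics': [[423.6184, 0.0, 315.4901], [0.0, 423.6184, 195.7033], [0.0, 0.0, 1.0]], 'T': [[-0.95, 0.1628, -0.2664, 0.253], [-0.3122, -0.482, 0.8187, 0.9469], [0.0049, 0.8609, 0.5088, 0.6701], [0.0, 0.0, 0.0, 1.0]]}
0.1 [0.28158119 0.5574331  0.22199456] [ 3.46826774e-04  8.51744811e-01  5.23956419e-01 -5.72213652e-04] [-0.57620473 -0.39658523 -0.2478559 ]
```

View pics/top0.png

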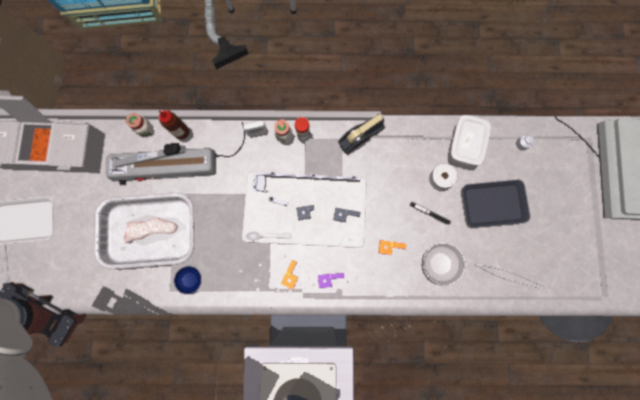

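View pics/side0.png

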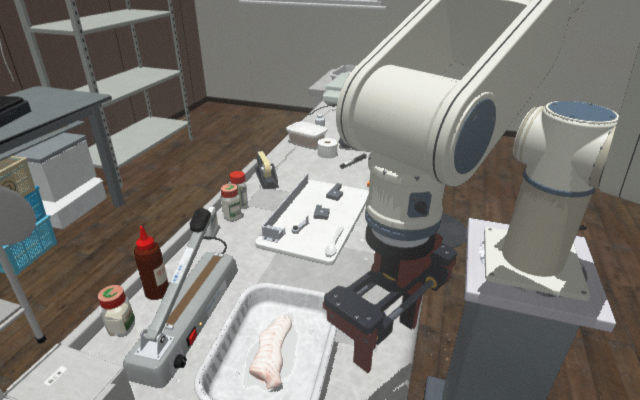

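Candidates: dark (305,212) and (346,214) on the board; orange (290,275) and (391,247) and purple (330,280) are decoys. The right-hand dark one looks longer, so I'm checking it in a close crop.

```bash
python3 - <<'E'
import cv2,numpy as np
a=cv2.imread("pics/top0.png")[165:255,235:375]; b=cv2.imread("pics/side0.png")[165:265,250:375]
a=cv2.resize(a,(784,504),interpolation=cv2.INTER_CUBIC); b=cv2.resize(b,None,fx=6,fy=6,interpolation=cv2.INTER_CUBIC)
cv2.imwrite("pics/ca.png",a);cv2.imwrite("pics/cb.png",b)
E
```

```text
(no output)
```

View pics/ca.png

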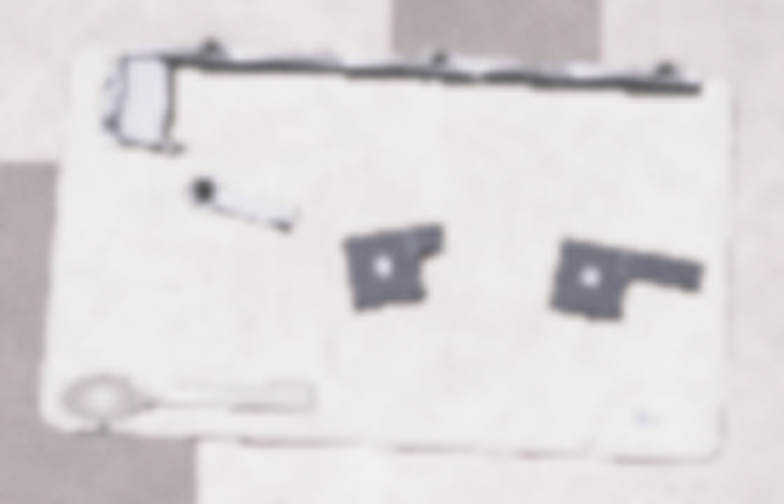

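View pics/cb.png

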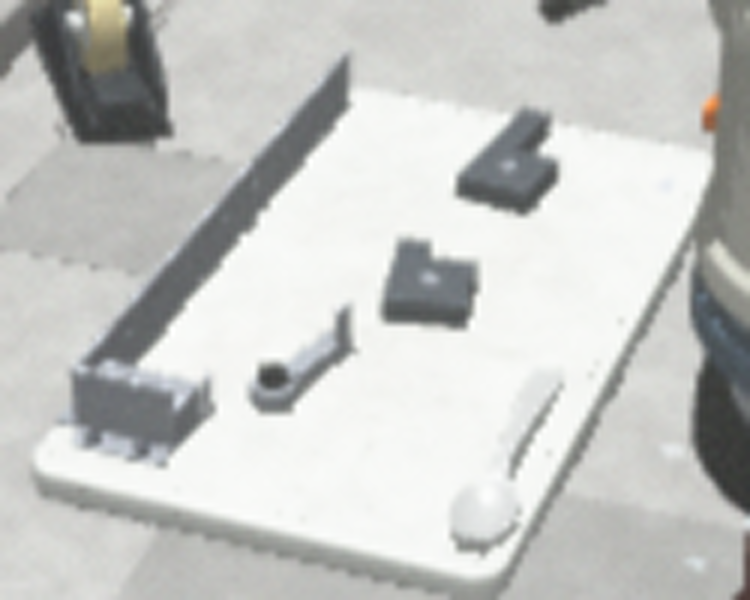

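The longer gauge is the right one (crop (590,277), full (340,214)), with its tail pointing right. The short one is at (385,265) in the crop. Next: positions by back-projection.

```bash
cat > h.py <<'E'
import numpy as np
from station import *
from scipy.optimize import least_squares
def bp(cam,uv,z):
    c=camera_info(cam);K=c["intrinsics"];T=c["T"];uv=np.atleast_2d(uv).astype(float)
    z=np.broadcast_to(z,len(uv))
    d=np.c_[(uv[:,0]-K[0,2])/K[0,0],-(uv[:,1]-K[1,2])/K[1,1],-np.ones(len(uv))]@T[:3,:3].T
    return T[:3,3]+d*((z-T[2,3])/d[:,2])[:,None]
def R(a): return np.array([[np.cos(a),-np.sin(a)],[np.sin(a),np.cos(a)]])
def fit(model,world):
    f=lambda p:((model@R(p[2]).T+p[:2])-world).ravel()
    r=least_squares(f,[*world.mean(0),0],loss="soft_l1",f_scale=.002); return r.x,np.linalg.norm(f(r.x).reshape(-1,2),axis=1)
E
python3 - <<'E'
from h import *
top=lambda p:np.array(p)/5.6+[235,165]-0.4
side=lambda p:np.array(p)/6+[250,165]-0.4
mm=.001
# board landmarks (px, board xyz mm)
L=[((700,83),(95,-165,48)),((700,95),(95,-165,16)),((203,189),(25,103,33)),((170,60),(95,127,37)),((167,146),(52,127,37))]
S=[((349,57),(95,-165,48)),((349,98),(95,-165,16)),((273,376),(25,103,33)),((74,368),(98,153,48))]
W=[bp("top",top(p),m[2]*mm)[0,:2] for p,m in L]+[bp("side",side(p),m[2]*mm)[0,:2] for p,m in S]
M=np.array([m[:2] for p,m in L+S])*mm
x,e=fit(M,np.array(W)); print("board",x,(e*1e3).round(1))
for n,p in(("front",[(200,436),(700,458)]),("left",[(75,150),(45,390)]),("right",[(733,120),(720,430)])):
    print(n,((bp("top",top(p),.016)[:,:2]-x[:2])@R(x[2])*1e3).round(1).tolist())
G=[((565,238),(20,20)),((552,308),(-20,20)),((622,320),(-20,-20)),((703,263),(20,-60)),((699,291),(4,-60)),((628,278),(4,-20))]
g,e=fit(np.array([m for p,m in G])*mm,bp("top",top([p for p,m in G]),.030)[:,:2]); print("gauge",g,(e*1e3).round(1),"in board mm",R(x[2]).T@(g[:2]-x[:2])*1e3,g[2]-x[2])
G=[((458,185),(20,20)),((524,205),(-20,20)),((557,165),(-20,-20)),((527,108),(20,-60)),((549,118),(4,-60)),((520,152),(4,-20))]
g,e=fit(np.array([m for p,m in G])*mm,bp("side",side([p for p,m in G]),.030)[:,:2]); print("gauge side",g,(e*1e3).round(1),"in board",R(x[2]).T@(g[:2]-x[:2])*1e3,g[2]-x[2])
n=bp("top",top((290,222)),.040)[0,:2]; print("nose~",(R(x[2]).T@(n-x[:2])*1e3))
sh=bp("top",top([(345,240),(357,308),(425,298),(442,228),(441,248)]),.03)[:,:2];print("short",((sh-x[:2])@R(x[2])*1e3).round())
sp=bp("top",top([(62,398),(315,385),(315,405)]),.02)[:,:2];print("spoon",((sp-x[:2])@R(x[2])*1e3).round())
E
```

```text
board [ 0.55787532 -0.01306601 -0.04081488] [2.2 0.5 1.8 1.9 4.4 8.4 5.3 4.7 0.8]
front [[-105.5, 98.2], [-104.8, -172.1]]
left [[47.9, 177.7], [-84.6, 183.6]]
right [[81.9, -184.2], [-89.2, -182.4]]
gauge [ 0.54146022 -0.12145148 -0.17180483] [2.2 2.  0.9 2.  1.6 0.5] in board mm [ -11.97891624 -108.9649997 ] -0.13098995346006764
gauge side [ 0.53890221 -0.11386546 -0.15933547] [3.8 4.5 2.2 5.6 1.8 1.9] in board [ -14.84432844 -101.48967643] -0.11852058889086542
nose~ [ 9.92072329 54.55909218]
short [[  3.  25.]
 [-34.  17.]
 [-27. -20.]
 [ 12. -27.]
 [  1. -27.]]
spoon [[-89. 173.]
 [-75.  38.]
 [-86.  37.]]
```

Board and gauge estimates agree in the top view: gauge at board (-12,-109) mm, rotated -0.13 rad, keeper about 1.87 rad. I'll push the head's front face square against the fence with the shut fingers.

```bash
cat >> h.py <<'E'
B=np.array([0.5585,-0.0131]); A=-0.0408
YAW=np.pi/2+A; Q=np.array([0,np.cos(YAW/2),np.sin(YAW/2),0])
def w(x,y,z=20): return np.r_[B+R(A)@np.array([x,y])*1e-3,z*1e-3]   # board mm -> world
def tcpb(): p=np.array(get_tcp_pos()); return np.r_[R(A).T@(p[:2]-B),p[2]]*1e3
def fb(): f=np.array(get_ft_force()); return np.r_[R(A).T@f[:2],f[2]]
def snap(n,box=(235,165,375,255)):
    import cv2
    for c,(a,b,d,e) in (("top",box),("side",(250,165,375,265))):
        im=read_camera(c)[b:e,a:d,::-1]; cv2.imwrite(f"pics/{n}_{c}.png",cv2.resize(im,None,fx=4.5,fy=4.5,interpolation=cv2.INTER_CUBIC))
    a,b=[cv2.imread(f"pics/{n}_{c}.png") for c in("top","side")]
    a=cv2.resize(a,(400,int(a.shape[0]*400/a.shape[1])));b=cv2.resize(b,(400,int(b.shape[0]*400/b.shape[1])))
    h=max(len(a),len(b));o=np.zeros((h,800,3),np.uint8);o[:len(a),:400]=a;o[:len(b),400:]=b;cv2.imwrite(f"pics/{n}.png",o)
E
python3 - <<'E'
from h import *
t0=get_time()
command_gripper(0)
move_pose(w(-58,-114,120),Q)
print(get_joint_pos(),fb())
movel(w(-58,-114,20),v=.1); print(tcpb(),fb())
print(movel(w(20,-114,20),v=.05,until_force=6),tcpb(),fb())
print(movel(w(58,-114,20),v=.02,until_force=5),tcpb(),fb())
wait(.3);print(tcpb(),fb(),get_time()-t0)
snap("push")
E
```

```text
[-2.68486527e-01  4.10856143e-01  1.94953716e+00  4.69801730e-05
  7.80833599e-01 -1.79928689e+00] [ 0.22066062 -0.90596308 -0.28619614]
[ -57.55677033 -114.09171378   20.46519617] [0.51639155 0.32339825 0.99668658]
False [  19.9630846  -114.01487521   19.99802044] [ 0.23635713 -0.04879894 -0.04079986]
True [  43.3318306 -113.8414707   19.5342404] [-0.26126253 -0.42466217 -0.18054817]
[  42.5533053  -113.77450951   19.17733333] [-0.0487331  -1.21356786 -0.08715995] 8.2417
```

View pics/push.png

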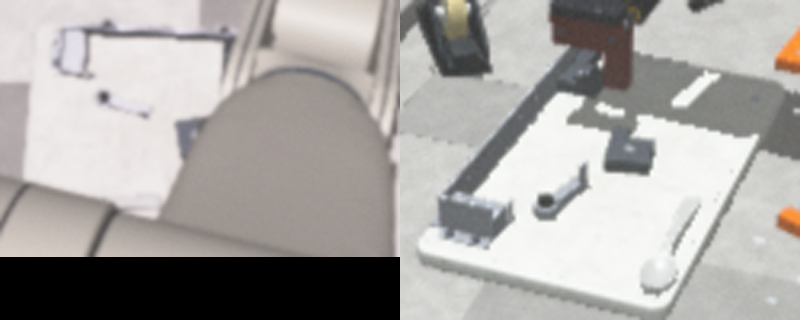

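The side view shows the gauge at the fence ahead of the finger (~(580,75)). I'll press once more to seat it, then back off and look.

```bash
python3 - <<'E'
from h import *
print(movel(w(52,-114,20),v=.01,until_force=10),tcpb(),fb())
wait(.2);print(tcpb(),fb())
movel(w(25,-114,20),v=.08)
movel(w(10,-114,70),v=.15)
q=get_joint_pos(); q[0]+=0.45; movej(q)   # swing aside to see
snap("flat"); print(get_time())
E
```

```text
True [  43.29816028 -113.702472     18.9432987 ] [ 0.53537812 -0.09894442  0.02842752]
[  42.85090801 -113.6189289    18.55252404] [-0.13390693  0.49072005 -0.71552175]
11.1083
```

View pics/flat.png

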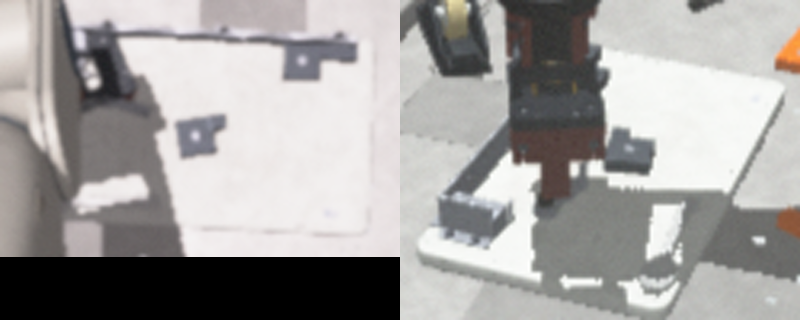

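The gauge now lies flat on the fence: head at (302,62), tail to (357,50). I'll measure it and fit a finger into the step.

```bash
python3 - <<'E'
from h import *
t=lambda p:np.array(p)/2.857+[235,165]-.4
G=[((283,79),(-20,20)),((321,80),(-20,-20)),((322,60),(4,-20)),((357,61),(4,-60))]
g,e=fit(np.array([m for p,m in G])*1e-3,bp("top",t([p for p,m in G]),.030)[:,:2])
gb=R(A).T@(g[:2]-B)*1e3; print(gb,g[2]-A,e*1e3)
# pre-position in front of tail, behind head hind face
y=gb[1]-20-13.5-4
move_pose(w(35,y,80),Q); movel(w(35,y,22),v=.1)
print(movel(w(78,y,22),v=.04,until_force=4),tcpb(),fb())
wait(.2);p=tcpb();print(p,fb())
# approach the head in +y, keeping x
print(movel(w(p[0],p[1]+15,22),v=.02,until_force=3),tcpb(),fb(),get_time())
E
```

```text
[  74.30301129 -106.37738117] -0.003779041677635292 [0.13651919 1.28057533 1.30457336 1.6889643 ]
True [  67.36704808 -143.7578391    21.53958569] [-0.12500934 -0.28076136 -0.43841621]
[  66.88214734 -143.70833181   21.25398269] [ 1.01345991 -0.37354641  0.80149001]
False [  66.96307161 -128.70532355   22.06803004] [0.05932533 0.11330976 0.1628986 ] 14.85
```

```bash
python3 - <<'E'
from h import *
x=67.6
for y in (-100,-60,-20,20,50,70,80):
    s=movel(w(x,y,22),v=.05,until_force=10); f=fb(); print(s,tcpb().round(1),f.round(1))
    if s: break
    if f[0]<-4: x-=.5
    elif f[0]>-1: x+=.3
snap("slide");print(get_time())
E
```

```text
False [ 67.7 -99.4  21.9] [-0.8  0.2 -0.4]
False [ 67.9 -59.9  22. ] [-0.1  0.3 -0.1]
False [ 68.  -19.6  21.9] [-1.7  0.7  0.2]
False [68.2 20.3 22. ] [-2.3  1.4 -0.7]
False [68.3 50.4 22.1] [-1.  2. -1.]
False [68.4 70.5 22.1] [-0.7  0.7  1. ]
False [68.5 80.5 22. ] [-1.8  0.8  0.4]
20.175
```

View pics/slide.png

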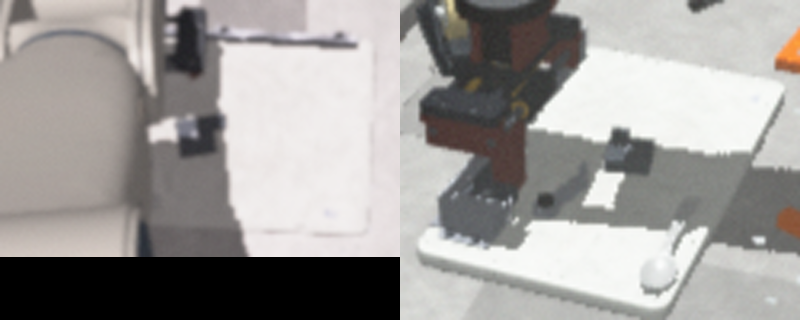

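The gauge head is entering the pocket (side view ~(490,185)). I'll push it home against the stop.

```bash
python3 - <<'E'
from h import *
print(movel(w(68.5,106,22),v=.02,until_force=8),tcpb().round(1),fb().round(1))
wait(.1)
p=tcpb(); print(movel(w(68.5,p[1]+6,22),v=.01,until_force=10),tcpb().round(1),fb().round(1))
wait(.3); print(tcpb().round(1),fb().round(1))
y=tcpb()[1]
movel(w(62,y-3,22),v=.05); movel(w(55,y-5,85),v=.15)
q=get_joint_pos(); q[0]-=0.5; movej(q)
snap("home");print(get_time())
E
```

```text
True [ 68.3 100.   21.7] [ 0.7 -1.   0.9]
True [ 67.1 100.   20.8] [ 0.8 -0.6  0.5]
[66.7 99.9 20.4] [ 0.9 -0.6  0.4]
23.9833
```

View pics/home.png

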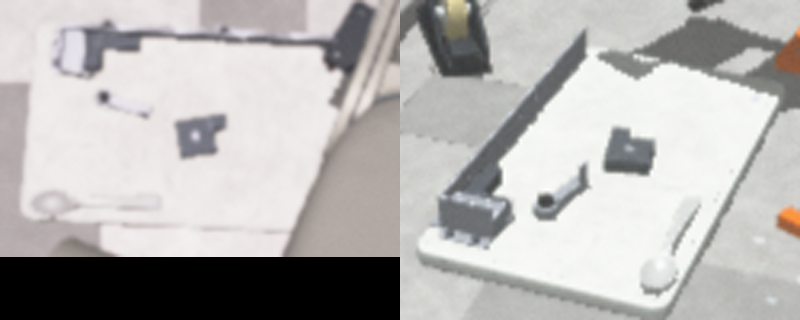

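Hard stop was hit twice at the same spot and the gauge sits in the pocket, tail at (120,44). Next is the keeper: an arc behind its bar, with the tool orientation fixed.

```bash
python3 - <<'E'
from h import *
t=lambda p:np.array(p)/2.857+[235,165]-.4
print("tail end, step",((bp("top",t([(140,50),(103,50)]),.03)[:,:2]-B)@R(A)*1e3).round(1).tolist())
def c(th,cl=0,hx=10.5,hy=11):
    d=np.array([np.cos(th),-np.sin(th)]); n=np.array([np.sin(th),np.cos(th)])
    return np.array([25,103])+34*d-n*(6+cl+hx*abs(n[0])+hy*abs(n[1]))
s=c(1.87,10)
move_pose(w(*s,80),Q); movel(w(*s,21),v=.12); print(s,tcpb().round(1),get_time())
for th in np.linspace(1.87,.15,12):
    r=movel(w(*c(th),21),v=.05,until_force=12); print(round(th,2),tcpb().round(1),fb().round(1))
    if r: break
else:
    e=c(0,-6); print(movel(w(*e,21),v=.015,until_force=6),e,tcpb().round(1),fb().round(1))
print(get_time())
E
```

```text
tail end, step [[78.8, 68.3], [76.9, 108.0]]
[-12.99699003  79.13990015] [-12.7  78.7  21. ] 25.7583
1.87 [-2.6 76.1 21.6] [ 0.4  0.1 -0.6]
1.71 [ 2.7 71.7 21. ] [ 0.3  0.5 -1.1]
1.56 [ 9.3 68.6 21. ] [ 0.6  0.4 -0.7]
1.4 [13.  66.3 20.9] [-0.6  0.5  0.8]
1.24 [17.8 64.4 21. ] [-0.2 -0.9  0. ]
1.09 [23.3 63.4 21.1] [-0.6 -0.2  0.3]
0.93 [29.1 63.2 21.1] [-1.  -0.6 -0.4]
0.78 [35.  64.1 21.1] [ 0.3  0.  -0.4]
0.62 [41.1 66.3 21.1] [ 1.1 -0.3 -0.2]
0.46 [46.8 69.7 21.1] [-0.1 -0.9  0.1]
0.31 [50.8 74.6 20.7] [-3.8  2.5  0.7]
0.15 [57.  79.8 21.3] [-0.   0.3  0.6]
True [59. 92.] [58. 87. 21.] [ 0.9 -2.5  2.7]
29.7333
```

Stopped at y=87, which matches the bar shut (97 minus the same 10 mm offset seen at the gauge step). I'll press once more, retreat and look.

```bash
python3 - <<'E'
from h import *
print(movel(w(59,93,21),v=.01,until_force=8),tcpb().round(1)); wait(.2); print(tcpb().round(1),fb().round(1))
movel(w(57,75,22),v=.08); movel(w(50,65,100),v=.15)
q=get_joint_pos(); q[0]-=0.6; movej(q)
import cv2
for c in("top","side"): cv2.imwrite(f"pics/f_{c}.png",read_camera(c)[:,:,::-1])
a=cv2.imread("pics/f_top.png")[165:255,235:315];b=cv2.imread("pics/f_side.png")[200:265,250:320]
cv2.imwrite("pics/final.png",np.hstack([cv2.resize(a,(400,450),interpolation=cv2.INTER_CUBIC),cv2.resize(b,(400,450),interpolation=cv2.INTER_CUBIC)]))
print(get_time())
E
```

```text
True [58.  87.  20.9]
[58.  87.  20.7] [ 0.1 -3.4  2.6]
32.6833
```

View pics/final.png

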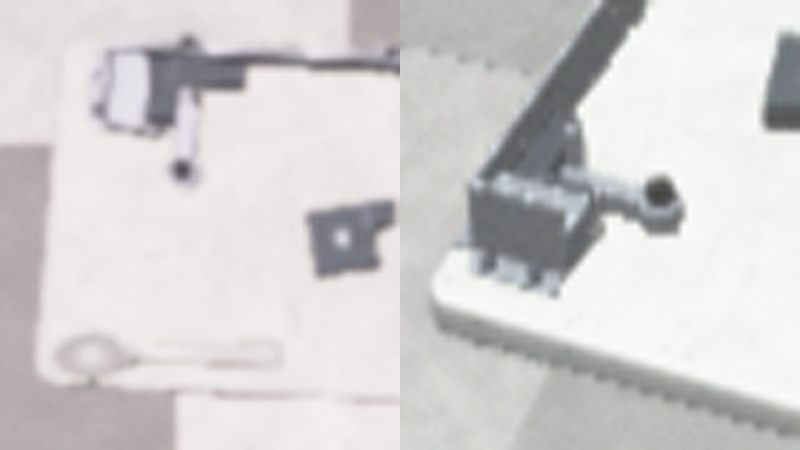

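```bash
python3 -c "
from station import *
print(get_tcp_pos(),get_ft_force()); job_done()"
```

```text
[ 0.53288447 -0.30245541  0.09959425] [ 0.14375803  0.08672231 -0.15934711]
the job is handed in; nothing more can be done
```

I pushed the long gauge (the right-hand dark one) flat against the fence and slid it by its step into the pocket until it hit the end stop. I then swung the keeper shut with the closed fingertips and handed the job in with about 33 s used; no verdict was reported.

- **Gauge home:** the finger stopped hard at y = 100 mm in the board frame on both pushes.
- **Keeper shut:** the finger stopped hard at y = 87 mm, also twice. The 13 mm between the two stops is exactly the given distance from the head's hind face (110 mm) to the shut bar's side (97 mm).
- **Final picture:** the keeper lies behind the head, parallel to the board's x axis within what the picture shows. The short gauge and spoon look unmoved. The arm is clear, with wrist force near zero.
- **Disagreements:** the side camera's landmarks were 5–8 mm off the top camera's, so I relied on the top camera and on contact. Contact with the fence came about 1.7 mm earlier than planned. The last camera estimate of the gauge read about 2 mm short in y, which is within measuring error.
- **Not checked:** I did not measure the dish, jars, roll, marker and bowl again, but the arm made no contact near them.

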